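# Shut the board tester by pushing

## Robot

A 6-joint arm with a two-finger parallel gripper is mounted at the origin on the work surface. World frame = base frame: x ahead of the robot, y to its left, z up, the work surface at z = 0. Lengths are in m, angles in rad, forces in N, time in s.
With the tool pointing down it reaches from about 0.35 to 0.85 m from the base axis. Payload 8.1 kg.
Tool frame: the origin (TCP) lies between the finger pads; the fingertips stand 25 mm ahead of it and the grasp point (between the pads) lies 6 mm ahead of it (robot.tip_extent is the distance from the TCP to the fingertips, in m); z points along the fingers, y is the direction in which the jaws open and shut (so a half turn about z gives the same grasp; the last joint's range is limited). The gripper opens to 93 mm and grips with 3 to 60 N. Pads are 15 mm wide; open, the fingers measure 128 mm over their backs; the gripper's body (75 mm by 188 mm) begins 65 mm behind the grasp point.
Start: joints at [1.119, 0.13, 1.488, -0, 1.523, -0.085], TCP at [0.215, 0.56, 0.244] pointing down, gripper open.
Joint ranges: [-2.96, 2.96], [-0.89, 2.26], [0.02, 2.5], [-1.34, 4.48], [0, 2.73], [-2.66, 2.66]. Speed limits (rad/s): [2.39, 2.39, 2.79, 3.14, 3.14, 3.14].

## Interface

Orientations are given as a rotation vector (axis times angle).
In Python, from plant import robot gives the robot as it stands.
- The arm moves only by the tool drive_tool, never from a script. Its argument "increments" is a list of rows, each a list of 7 numbers: the closure, from 0 (fully open) to 1 (shut), then the shift along the world's x, y, z in units of 25 mm (1.0 is 25 mm), then the turn, a rotation vector about the world's x, y, z in rad. In form: [[gripper, dx, dy, dz, rx, ry, rz], ...]. A call has 1 to 20 rows; each row is the pose to reach, as a shift and turn from the pose commanded when the call began; what a row does not reach only later rows make up. A row lasts 1/12 s, in which the tool goes at most 41.7 mm and 7.16 degrees, less where a joint would pass 70% of its speed; a pose out of reach is approached as far as the arm can. A call with a gripper value outside its range is refused whole. The fingers move at their own pace and stop on an object; "squeeze" is the grip in N (left out, the last holds). Time passes only in rows, so rows that repeat a pose let the fingers close. It gives the time, the measured TCP pose, the force and the opening at its end, in the units of the state.
- robot.read_state(): the state, without advancing time (a new reading comes with each control period).
- robot.read_camera(name): name is "scene" or "top"; returns a dict with "image" (480x640x3 uint8, red, green, blue), "fx", "fy", "cx", "cy" (pixels), "dist" ([k1, k2, p1, p2, k3] as OpenCV has them; the pictures are not rectified), "T" (4x4, takes a point from camera to world coordinates). Camera axes: x right, y down, z forward; pixel columns grow to the right and rows downward; lengths in m; the calibration is good to about 2 mm. A picture is of the moment at which its call begins. There is no depth.
- robot.close_job(): hands the job in, once; it reports no verdict.
The state is a dict: "t": time; "q": joint angles; "dq": joint speeds; "joint_torque": joint torques, N m; "tool_pos": TCP position; "orientation": TCP orientation; "force": force on the tool from outside, world axes, zero at the start; "wrist_torque": the same for the moment, N m; "opening": finger opening in m.
Only numpy, scipy, OpenCV 4.12 (cv2) and the standard library are available. Lean on these libraries where they do the work, as an engineer would, in place of code of your own. Each camera call takes 0.05 s, during which the arm holds its last target.

## Task

Get the circuit board ready for test: push the tester's open cover over and ease it down, without slamming it, until it lies fully shut on the box, and only then push the red clamp handle over as far as it goes, so that the clamp holds the cover. Work only with the fingertips or the outside of the fingers: do not pinch or lift anything, leave the board lying in the box and do not disturb the things standing around.

Things in the scene. Friction and masses are not known exactly. Their poses are not given: they have to be found in the camera images.
- fixture: Board tester, bolted down: white base plate 210 x 330 x 12 mm (x +-105, y -190 to +140) with an open aluminium box (170 mm in x, 140 in y, rim 62 mm above the bench) centred on the origin, which lies on the bench. x points roughly away from the robot, y to the robot's left, z up. The cover's hinge runs along x over the box's +y wall; the clamp stands on the -y side.
- cover (a joint): Cover angle (rad): 0 shut, flat on the box's rim; 1.57 upright; starts at 1.68 to 2.0, leaning back to the fixture's +y side (stop 2.1). Grows as it opens. The stiff hinge (0.35 Nm friction) holds it at any angle, so it must be pushed all the way: over from behind its outer face, then down from above. Shut, its top is 70 mm above the bench.
- cover_hinge (a point): Middle of the hinge line, 62 mm above the bench, 70 mm to the +y side of the fixture's origin. The inner face of the cover passes through this line; the outer face (towards +y when upright, up when shut) lies 8 mm off it.
- cover_edge (a point): Middle of the cover's free edge, half way through its thickness. Axes move with the cover: x along the hinge, y in the panel from free edge to hinge, z out of the outer face. Cover: flat panel 170 mm along the hinge, 140 mm from hinge to free edge, 8 mm thick, 0.25 kg, blue frame, clear window, orange bar along the free edge.
- clamp (a joint): Clamp lever angle (rad): starts at 0 to 0.25 (open); 1.25 = fully over, at its stop, clamped. At 0 the handle leans 0.9 rad from upright to the fixture's -y side; it grows as the handle is pushed towards +y, through upright (0.9) to 0.35 rad beyond (1.25), where the short arm with black foot lies level over the cover's edge. Stays where left (0.1 Nm friction).
- clamp_pivot (a point): Pivot of the clamp lever, 85 mm above the bench, 88 mm to the -y side of the fixture's origin, up to 40 mm either way along x; it turns about a line parallel to the hinge. Its steel bracket, 32 mm wide, reaches 94 mm above the bench. When open, the steel arm points up, to 125 mm above the bench, and its foot up to 30 mm towards the cover from the pivot.
- clamp_grip (a point): Middle of the red handle of the clamp, 55 mm from the pivot; its z runs along the handle, away from the pivot. The red handle is a round bar of 16 mm diameter, and its rounded end is 85 mm from the pivot.
- board: Green circuit board, 130 x 100 x 4 mm with parts up to 13 mm high, lying loose in the box 36 mm above the bench, with at least 5 mm of play. Origin: centre of its underside. To be left alone.
- dispenser: Yellow square bottle with a steel pump top, 56 x 56 mm, 113 mm high, standing beyond the tester. Origin: centre of its underside. Bystander.
- jar: Pale jar with a white cap, 60 mm diameter, 70 mm high, standing beyond the tester. Origin: centre of its underside. Bystander.
- tape: Roll of pale tape, 90 mm outer diameter, 22 mm high, lying flat right of the tester. Origin: centre of its underside. Bystander.
- driver: Screwdriver with orange handle, 170 mm long, lying left of the tester. Its x runs along it from handle to tip. Bystander.

How it is judged:
By the outcome, as a careful person would: the job done as asked, in the order asked, and still so for the second after the job is handed in, with the robot touching nothing.
It also fails if it takes over 48 s, if anything falls off the work surface, if the arm or the gripper's body presses on something with over 40 N, if the wrist force passes 120 N, or if a joint passes its speed limit or range.

## Working session

There is one attempt and no reset: what is moved stays moved. The work goes in short steps, Python scripts to look and compute and a tool call to move; the robot and the scene stay as the last step left them, time stands still between calls to the robot, and variables do not carry over. Pictures are saved under pics/ and viewed, and the job is handed in when it is done.

Besides the shell and the picture viewer there is one more tool, called after "Request:" by a JSON object that holds its "name" and its "arguments". drive_tool: Moves the arm, as the interface text tells. Its arguments: {"type":"object","properties":{"increments":{"type":"array"},"squeeze":{"type":"number"}},"required":["increments"]}

```bash
mkdir -p pics; ls
cat > h.py <<'E'
from plant import robot
import numpy as np, cv2
def shot(n,f):
    c=robot.read_camera(n); cv2.imwrite('pics/'+f,c['image'][:,:,::-1]); return c
def K(c): return np.array([[c['fx'],0,c['cx']],[0,c['fy'],c['cy']],[0,0,1.]])
def px2z(c,uv,z):
    p=cv2.undistortPoints(np.array(uv,float).reshape(-1,1,2),K(c),np.array(c['dist'],float)).reshape(-1,2)
    T=np.array(c['T']); d=np.c_[p,np.ones(len(p))]@T[:3,:3].T; o=T[:3,3]
    z=np.broadcast_to(z,len(p))
    return o+d*((z-o[2])/d[:,2])[:,None]
def proj(c,P):
    T=np.linalg.inv(np.array(c['T'])); r=cv2.Rodrigues(T[:3,:3])[0]
    return cv2.projectPoints(np.array(P,float).reshape(-1,1,3),r,T[:3,3],K(c),np.array(c['dist'],float))[0].reshape(-1,2)
E
python3 - <<'E'
from h import *
import pickle
cs={n:shot(n,n+'0.png') for n in('scene','top')}
pickle.dump(cs,open('c0.pkl','wb'))
print(robot.read_state())
for n in cs: print(n,np.round(cs[n]['T'],3),cs[n]['fx'],cs[n]['dist'])
E
```

```text
pics
{'t': 0.1, 'q': array([ 1.11863022e+00,  1.31081822e-01,  1.48912785e+00, -3.87642856e-05,
        1.52302199e+00, -8.54163904e-02]), 'dq': array([ 5.14365018e-06, -1.57891006e-03, -3.08039268e-03,  3.23028555e-04,
        3.11947290e-03, -2.33529135e-04]), 'joint_torque': array([ 1.32821286e-03, -5.61343038e+01, -4.93094087e+01,  7.70263933e-02,
        2.92349397e-02, -1.12293637e-05]), 'tool_pos': array([0.21494806, 0.55968036, 0.24271796]), 'orientation': array([-5.72790256e-01, -3.08852867e+00,  2.49794165e-03]), 'force': array([-0.31224039,  0.06187099, -0.77329812]), 'wrist_torque': array([-0.00250012, -0.04003746,  0.0268022 ]), 'opening': 0.09291240334888114}
scene [[-0.607  0.63  -0.485  1.281]
 [ 0.795  0.491 -0.356  0.45 ]
 [ 0.014 -0.602 -0.798  1.126]
 [ 0.     0.     0.     1.   ]] 619.177350656028 [-0.0625183  0.         0.         0.         0.       ]
top [[-0.023 -0.998  0.059  0.577]
 [-0.999  0.024  0.026 -0.008]
 [-0.027 -0.059 -0.998  0.933]
 [ 0.     0.     0.     1.   ]] 442.164646414936 [-0.0736346  0.         0.         0.         0.       ]
```

View pics/scene0.png

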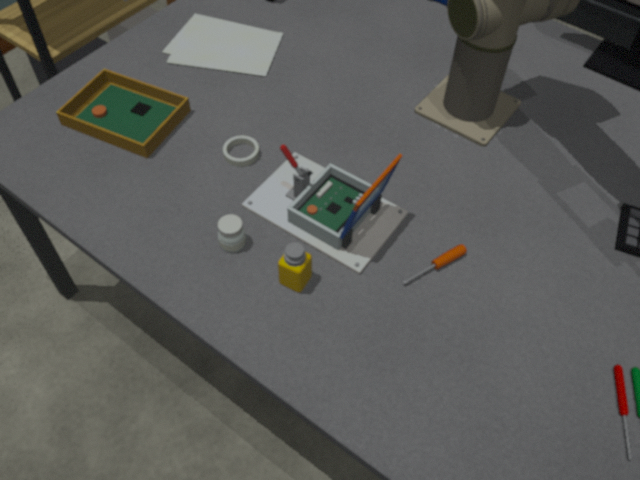

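View pics/top0.png

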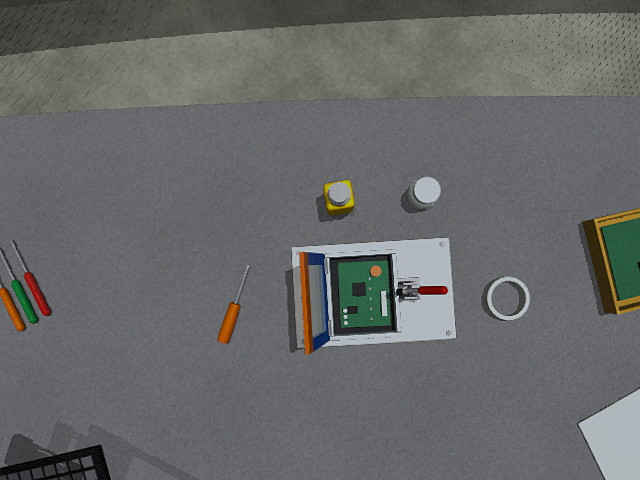

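The top view shows the plate corners near (292,247), (449,238), (456,338) and (297,348). The cover's orange bar runs from (306,254) to (309,352), and the red handle ends near (447,290). I'll zoom in to get finer positions.

Run:
```python
import cv2
a=cv2.imread('pics/top0.png')[225:365,280:465]; cv2.imwrite('pics/topz.png',cv2.resize(a,None,fx=4,fy=4,interpolation=cv2.INTER_CUBIC))
a=cv2.imread('pics/scene0.png')[135:275,235:415]; cv2.imwrite('pics/scenez.png',cv2.resize(a,None,fx=4,fy=4,interpolation=cv2.INTER_CUBIC))
```

```text
(no output)
```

View pics/topz.png

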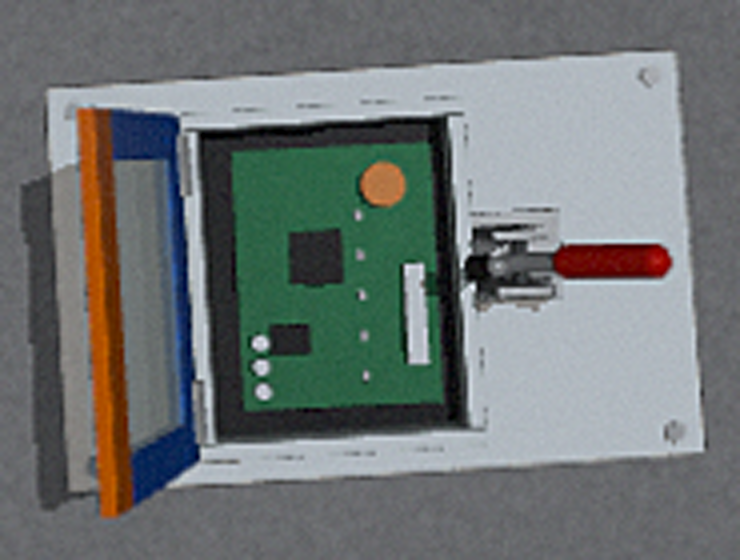

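View pics/scenez.png

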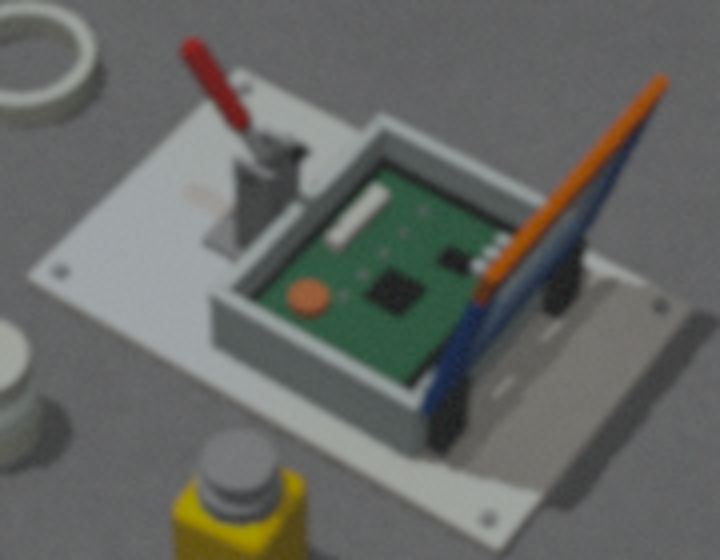

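```bash
cat > fit.py <<'E'
from h import *
import pickle
from scipy.optimize import least_squares
def T_(p,L):
    c,s=np.cos(p[2]),np.sin(p[2]); L=np.array(L,float)
    return np.c_[p[0]+c*L[:,0]-s*L[:,1],p[1]+s*L[:,0]+c*L[:,1],L[:,2]]
def cov(a,x,r,n): # r from hinge, n off inner face
    # shut: dir -y, normal +z ; angle a rotates toward up then +y
    return [x,.07-r*np.cos(a)+n*np.sin(a),.062+r*np.sin(a)+n*np.cos(a)]
def hand(b,x,r):
    t=0.9-b
    return [x,-.088-r*np.sin(t),.085+r*np.cos(t)]
if __name__=='__main__':
    cs=pickle.load(open('c0.pkl','rb'))
    def z(o,l): return (np.array(l,float)+.5)/4-.5+np.array(o)
    top=z((280,225),[(47,91),(676,51),(705,450),(78,110),(103,517),(655,261)])
    sc=z((235,135),[(30,275),(240,70),(695,305),(500,550),(192,50),(660,78),(482,292)])
    def res(p):
        a,cx,b=p[3:6]
        Lt=[(.105,.14,.012),(.105,-.19,.012),(-.105,-.19,.012),cov(a,.085,.14,.008),cov(a,-.085,.14,.008),hand(b,cx,.077)]
        Ls=[(.105,-.19,.012),(-.105,-.19,.012),(-.105,.14,.012),(.105,.14,.012),hand(b,cx,.077),cov(a,-.085,.14,.004),cov(a,.085,.14,.004)]
        return np.r_[(proj(cs['top'],T_(p,Lt))-top).ravel(),(proj(cs['scene'],T_(p,Ls))-sc).ravel()]
    r=least_squares(res,[.55,-.05,0,1.8,0,.1],loss='soft_l1')
    np.save('fit.npy',r.x); print(np.round(r.x,4)); print(np.round(res(r.x).reshape(-1,2),1))
    p=r.x
    for n in cs:
        im=cs[n]['image'][:,:,::-1].copy()
        im=cv2.resize(im,None,fx=4,fy=4,interpolation=cv2.INTER_CUBIC)
        a,cx,b=p[3:6]
        for poly in [[(s*.105,t,.012) for s,t in((1,.14),(1,-.19),(-1,-.19),(-1,.14))],[(s*.085,t*.07,.062) for s,t in((1,1),(1,-1),(-1,-1),(-1,1))],
          [cov(a,.085,0,0),cov(a,.085,.14,0),cov(a,-.085,.14,0),cov(a,-.085,0,0)],[cov(a,.085,.14,.008),cov(a,-.085,.14,.008)],[hand(b,cx,0),hand(b,cx,.085)]]:
            q=(proj(cs[n],T_(p,poly))+.5)*4-.5
            cv2.polylines(im,[np.round(q).astype(int)],True,(255,0,255),1)
        o=(280,225) if n=='top' else (235,135)
        cv2.imwrite(f'pics/ov_{n}.png',im[o[1]*4:o[1]*4+560,o[0]*4:o[0]*4+740])
E
python3 fit.py
```

```text
[ 0.5293 -0.0631  0.0378  1.7945  0.0034  0.177 ]
[[-0.7 -0.4]
 [-0.2 -0.3]
 [-0.   1.2]
 [ 0.  -0.3]
 [-0.2  0.4]
 [-0.2  0.4]
 [-1.4  0.3]
 [-0.5 -0.4]
 [-0.5  0.4]
 [-0.7  0.2]
 [-0.1  0.8]
 [ 0.3 -0.5]
 [ 0.5 -3.6]]
```

```bash
sleep 0
```

```text
(no output)
```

View pics/ov_top.png

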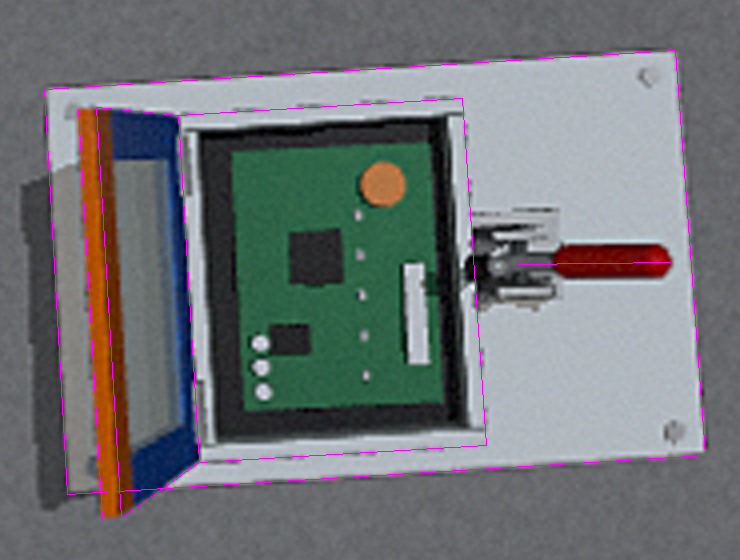

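View pics/ov_scene.png

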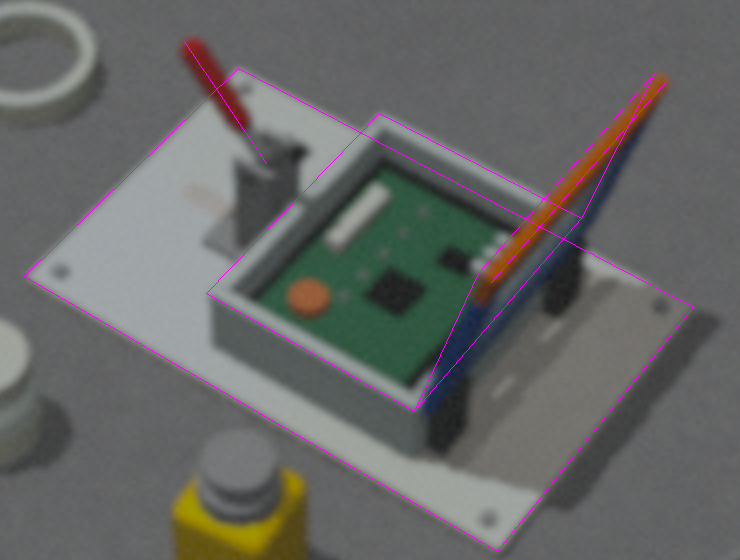

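The fit is good to about 1 px, apart from one blurred cover corner. It gives the fixture at (0.529, -0.063) with yaw 0.038, the cover at 1.79 and the clamp at 0.18. Next I'll move behind the cover with the fingers closed and the jaws along the hinge.

Request:
{"name": "drive_tool", "arguments": {"increments": [[1,0.22,-0.38,-0.04,0,0,-0.023],[1,0.67,-1.14,-0.13,0,0,-0.07],[1,1.22,-2.09,-0.24,0,0,-0.128],[1,1.89,-3.22,-0.37,0,0,-0.198],[1,2.56,-4.36,-0.5,0,0,-0.268],[1,3.23,-5.5,-0.63,0,0,-0.338],[1,3.9,-6.64,-0.76,0,0,-0.408],[1,4.57,-7.78,-0.89,0,0,-0.478],[1,5.24,-8.92,-1.02,0,0,-0.548],[1,5.9,-10.05,-1.14,0,0,-0.618],[1,6.57,-11.2,-1.27,0,0,-0.688],[1,7.24,-12.33,-1.4,0,0,-0.758],[1,7.91,-13.47,-1.53,0,0,-0.828],[1,8.58,-14.6,-1.66,0,0,-0.898],[1,9.25,-15.75,-1.79,0,0,-0.968],[1,9.91,-16.88,-1.92,0,0,-1.038],[1,10.47,-17.83,-2.03,0,0,-1.096],[1,10.8,-18.4,-2.1,0,0,-1.131],[1,11.03,-18.78,-2.14,0,0,-1.154],[1,11.14,-18.97,-2.16,0,0,-1.166]], "squeeze": 10}}

```text
t: 1.77
tool_pos: [0.4938, 0.0842, 0.1892]
orientation: [-2.183, -2.259, 0.001]
force: [-0.5, 0.0, 0.0]
opening: 0.0007
```

Run:
```python
from h import *
s=robot.read_state(); print({k:np.round(s[k],3) for k in('t','tool_pos','orientation','force','opening')})
c=shot('scene','s1.png')
im=cv2.imread('pics/s1.png')[100:280,200:440]; cv2.imwrite('pics/s1z.png',cv2.resize(im,None,fx=3,fy=3))
```

```text
{'t': np.float64(1.767), 'tool_pos': array([0.494, 0.084, 0.189]), 'orientation': array([-2.183e+00, -2.259e+00,  1.000e-03]), 'force': array([-0.483,  0.047,  0.036]), 'opening': np.float64(0.001)}
```

View pics/s1z.png

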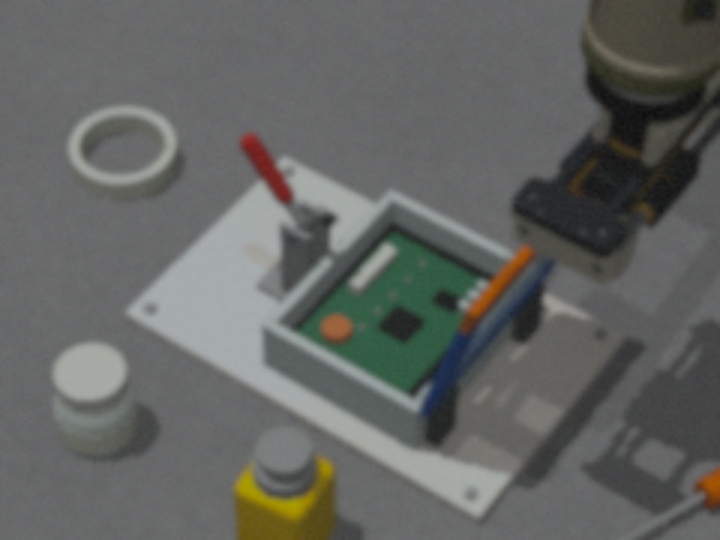

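The scene view shows the gripper behind the cover and clear of it. I'll compute the arc to follow.

Run:
```python
from fit import *
p=np.load('fit.npy')
base=np.array([.4936,.0857,.19])
for a in np.r_[np.arange(1.85,0,-.1),0]:
    k=cov(a,-.03,.11,.008); e=cov(a,-.03,.14,.008)
    y=k[1] if a<1.57 else max(k[1],e[1]); 
    w=T_(p,[(-.03,y+.0075,k[2]+.025)])[0]
    print(round(a,2),np.round((w-base)/.025,2),np.round(w,3))
```

```text
1.85 [ 0.04 -1.05  0.02] [0.495 0.059 0.191]
1.75 [ 0.06 -1.59  0.15] [0.495 0.046 0.194]
1.65 [ 0.08 -2.14  0.24] [0.496 0.032 0.196]
1.55 [ 0.1  -2.67  0.29] [0.496 0.019 0.197]
1.45 [ 0.12 -3.11  0.29] [0.497 0.008 0.197]
1.35 [ 0.14 -3.55  0.24] [ 0.497 -0.003  0.196]
1.25 [ 0.15 -3.98  0.16] [ 0.497 -0.014  0.194]
1.15 [ 0.17 -4.4   0.03] [ 0.498 -0.024  0.191]
1.05 [ 0.19 -4.81 -0.14] [ 0.498 -0.035  0.186]
0.95 [ 0.2  -5.2  -0.35] [ 0.499 -0.044  0.181]
0.85 [ 0.21 -5.56 -0.6 ] [ 0.499 -0.053  0.175]
0.75 [ 0.23 -5.9  -0.89] [ 0.499 -0.062  0.168]
0.65 [ 0.24 -6.21 -1.2 ] [ 0.5   -0.069  0.16 ]
0.55 [ 0.25 -6.48 -1.55] [ 0.5   -0.076  0.151]
0.45 [ 0.26 -6.72 -1.92] [ 0.5   -0.082  0.142]
0.35 [ 0.27 -6.92 -2.31] [ 0.5   -0.087  0.132]
0.25 [ 0.27 -7.08 -2.72] [ 0.5   -0.091  0.122]
0.15 [ 0.28 -7.2  -3.15] [ 0.5   -0.094  0.111]
0.05 [ 0.28 -7.27 -3.58] [ 0.501 -0.096  0.1  ]
0.0 [ 0.28 -7.3  -3.8 ] [ 0.501 -0.097  0.095]
```

Request:
{"name": "drive_tool", "arguments": {"increments": [[1,0.01,-0.25,0,0,0,0],[1,0.02,-0.55,0,0,0,0],[1,0.03,-0.85,0,0,0,0],[1,0.04,-1.1,0.03,0,0,0],[1,0.05,-1.32,0.08,0,0,0],[1,0.06,-1.59,0.15,0,0,0],[1,0.07,-1.86,0.2,0,0,0],[1,0.08,-2.14,0.24,0,0,0],[1,0.09,-2.4,0.27,0,0,0],[1,0.1,-2.67,0.29,0,0,0],[1,0.11,-2.89,0.29,0,0,0],[1,0.12,-3.11,0.29,0,0,0],[1,0.13,-3.33,0.27,0,0,0],[1,0.14,-3.55,0.24,0,0,0],[1,0.15,-3.77,0.2,0,0,0],[1,0.15,-3.98,0.16,0,0,0],[1,0.16,-4.19,0.1,0,0,0],[1,0.17,-4.4,0.03,0,0,0]]}}

```text
t: 3.32
tool_pos: [0.498, -0.0247, 0.1902]
orientation: [2.179, 2.263, 0.0]
force: [-0.8, 3.1, 0.1]
opening: 0.0005
```

Run:
```python
from h import *
s=robot.read_state(); print({k:np.round(s[k],3) for k in('t','tool_pos','orientation','force','opening')})
c=shot('scene','s2.png')
im=cv2.imread('pics/s2.png')[100:280,200:440]; cv2.imwrite('pics/s2z.png',cv2.resize(im,None,fx=3,fy=3))
```

```text
{'t': np.float64(3.317), 'tool_pos': array([ 0.498, -0.025,  0.19 ]), 'orientation': array([2.179, 2.263, 0.   ]), 'force': array([-0.792,  3.119,  0.081]), 'opening': np.float64(0.001)}
```

View pics/s2z.png

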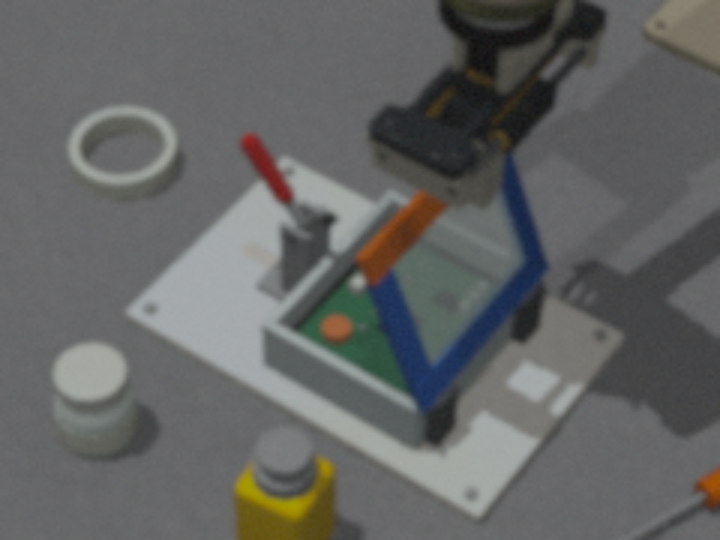

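The scene view shows the cover past upright at about 1.15 rad, following the finger at 3 N. I'll carry on down the arc.

Request:
{"name": "drive_tool", "arguments": {"increments": [[1,0.01,-0.2,-0.08,0,0,0],[1,0.02,-0.41,-0.17,0,0,0],[1,0.02,-0.61,-0.27,0,0,0],[1,0.03,-0.8,-0.38,0,0,0],[1,0.04,-0.98,-0.5,0,0,0],[1,0.04,-1.16,-0.63,0,0,0],[1,0.05,-1.33,-0.77,0,0,0],[1,0.06,-1.5,-0.92,0,0,0],[1,0.06,-1.66,-1.07,0,0,0],[1,0.07,-1.81,-1.23,0,0,0],[1,0.07,-1.95,-1.4,0,0,0],[1,0.08,-2.08,-1.58,0,0,0],[1,0.08,-2.2,-1.76,0,0,0],[1,0.09,-2.32,-1.95,0,0,0],[1,0.09,-2.42,-2.14,0,0,0],[1,0.1,-2.52,-2.34,0,0,0],[1,0.1,-2.6,-2.54,0,0,0],[1,0.1,-2.68,-2.75,0,0,0]]}}

```text
t: 4.87
tool_pos: [0.5005, -0.0914, 0.1212]
orientation: [2.179, 2.263, 0.0]
force: [0.2, 2.4, 1.2]
opening: 0.0008
```

Run:
```python
from h import *
s=robot.read_state(); print({k:np.round(s[k],3) for k in('t','tool_pos','orientation','force','opening')})
c=shot('scene','s3.png')
im=cv2.imread('pics/s3.png')[100:280,200:440]; cv2.imwrite('pics/s3z.png',cv2.resize(im,None,fx=3,fy=3))
```

```text
{'t': np.float64(4.867), 'tool_pos': array([ 0.501, -0.091,  0.121]), 'orientation': array([2.179, 2.263, 0.   ]), 'force': array([0.199, 2.394, 1.204]), 'opening': np.float64(0.001)}
```

View pics/s3z.png

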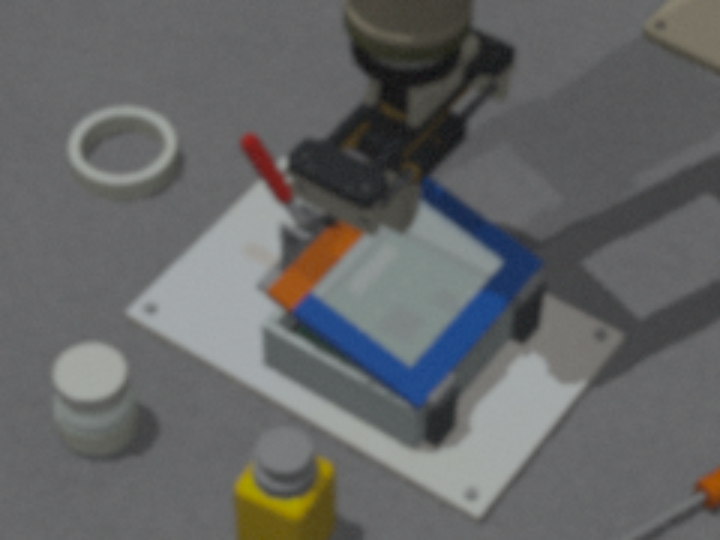

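The scene view shows the cover at about 0.25 rad, with its edge clear of the clamp. I'll ease straight down from here, slowing as it reaches the rim.

Request:
{"name": "drive_tool", "arguments": {"increments": [[1,0,0,-0.1,0,0,0],[1,0,0,-0.22,0,0,0],[1,0,0,-0.34,0,0,0],[1,0,0,-0.46,0,0,0],[1,0,0,-0.57,0,0,0],[1,0,0,-0.67,0,0,0],[1,0,0,-0.76,0,0,0],[1,0,0,-0.84,0,0,0],[1,0,0,-0.9,0,0,0],[1,0,0,-0.95,0,0,0],[1,0,0,-0.99,0,0,0],[1,0,0,-1.03,0,0,0],[1,0,0,-1.06,0,0,0],[1,0,0,-1.08,0,0,0]]}}

```text
t: 6.08
tool_pos: [0.5004, -0.0912, 0.0946]
orientation: [-2.179, -2.263, 0.0]
force: [0.0, -1.0, 1.2]
opening: 0.0005
```

Run:
```python
from h import *
s=robot.read_state(); print({k:np.round(s[k],3) for k in('t','tool_pos','orientation','force','opening')})
c=shot('scene','s4.png')
im=cv2.imread('pics/s4.png')[100:280,200:440]; cv2.imwrite('pics/s4z.png',cv2.resize(im,None,fx=3,fy=3))
```

```text
{'t': np.float64(6.083), 'tool_pos': array([ 0.5  , -0.091,  0.095]), 'orientation': array([-2.179, -2.263,  0.   ]), 'force': array([ 0.031, -1.02 ,  1.2  ]), 'opening': np.float64(0.0)}
```

View pics/s4z.png

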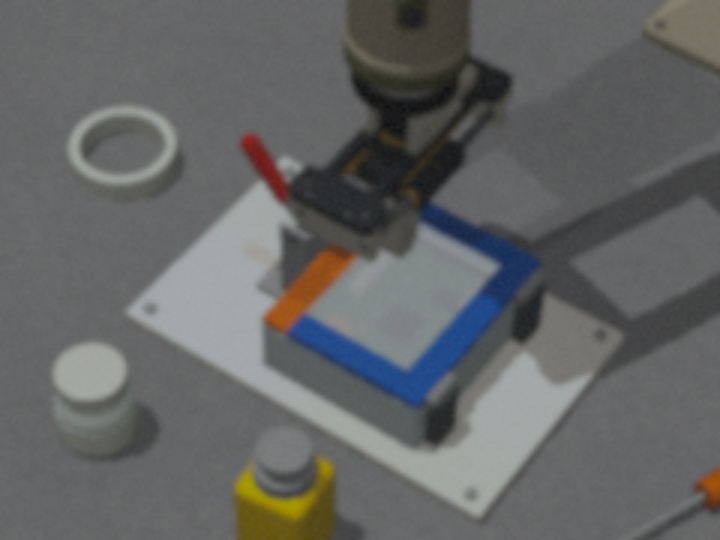

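The cover is nearly flush with the rim, with the fingertips at about z = 0.070. I'll press on gently until the force rises.

Request:
{"name": "drive_tool", "arguments": {"increments": [[1,0,0,-0.03,0,0,0],[1,0,0,-0.06,0,0,0],[1,0,0,-0.09,0,0,0],[1,0,0,-0.09,0,0,0]]}}

```text
t: 6.47
tool_pos: [0.5005, -0.0912, 0.0941]
orientation: [-2.179, -2.263, 0.0]
force: [-8.7, 0.7, 18.1]
opening: 0.0002
```

The force rose to 18 N with almost no travel, so the cover is on the rim. I'll lift off and go over to the far side of the handle.

Request:
{"name": "drive_tool", "arguments": {"increments": [[1,0,0,0.2,0,0,0],[1,0,0,0.7,0,0,0],[1,0,0,1.5,0,0,0],[1,0,0,2.4,0,0,0],[1,0,0,3.3,0,0,0],[1,0,0,4.2,0,0,0],[1,0,0,5.0,0,0,0],[1,0.1,-0.4,5.4,0,0,0],[1,0.3,-1.2,5.4,0,0,0],[1,0.5,-2.1,5.4,0,0,0],[1,0.75,-3.1,5.4,0,0,0],[1,1.0,-4.1,5.4,0,0,0],[1,1.25,-5.1,5.4,0,0,0],[1,1.45,-6.0,5.4,0,0,0],[1,1.55,-6.5,5.4,0,0,0],[1,1.59,-6.66,5.4,0,0,0]]}}

```text
t: 7.8
tool_pos: [0.5398, -0.2598, 0.2267]
orientation: [-2.181, -2.26, 0.001]
force: [0.6, 0.0, -0.7]
opening: 0.0004
```

Run:
```python
from h import *
from fit import *
s=robot.read_state(); print({k:np.round(s[k],3) for k in('t','tool_pos','orientation','force','opening')})
p=np.load('fit.npy')
for n,o in(('scene',(200,100)),('top',(270,200))):
    c=shot(n,n+'5.png')
    im=cv2.imread(f'pics/{n}5.png'); im=cv2.resize(im,None,fx=3,fy=3,interpolation=cv2.INTER_CUBIC)
    for poly in [[cov(0,s1*.085,r,.008) for s1,r in((1,0),(1,.14),(-1,.14),(-1,0))],[hand(p[5],p[4],0),hand(p[5],p[4],.085)]]:
        cv2.polylines(im,[np.round((proj(c,T_(p,poly))+.5)*3-.5).astype(int)],True,(255,0,255),1)
    cv2.imwrite(f'pics/{n}5z.png',im[o[1]*3:o[1]*3+540,o[0]*3:o[0]*3+700])
```

```text
{'t': np.float64(7.8), 'tool_pos': array([ 0.54 , -0.26 ,  0.227]), 'orientation': array([-2.181e+00, -2.260e+00,  1.000e-03]), 'force': array([ 0.594,  0.022, -0.705]), 'opening': np.float64(0.0)}
```

View pics/scene5z.png

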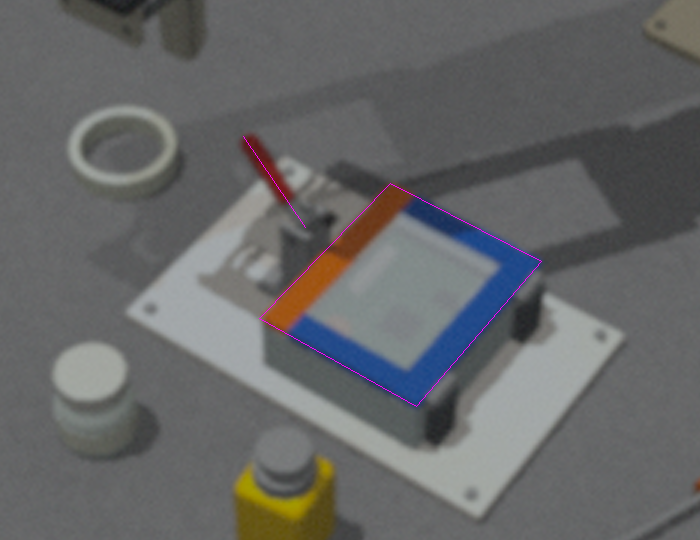

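View pics/top5z.png

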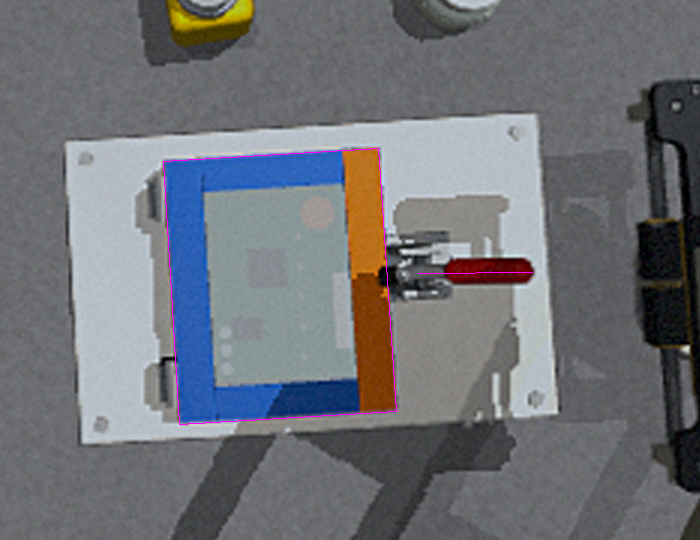

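Both overlays match a fully shut cover, and the clamp is still open. I'll descend on the -y side of the handle and push.

Request:
{"name": "drive_tool", "arguments": {"increments": [[1,0,0,-0.5,0,0,0],[1,0,0,-1.3,0,0,0],[1,0,0,-2.1,0,0,0],[1,0,0,-2.7,0,0,0],[1,0,0,-2.9,0,0,0],[1,-0.01,0.3,-2.9,0,0,0],[1,-0.03,0.7,-2.9,0,0,0],[1,-0.04,1.1,-2.9,0,0,0],[1,-0.05,1.4,-2.9,0,0,0],[1,-0.06,1.6,-2.9,0,0,0],[1,-0.07,1.8,-2.9,0,0,0],[1,-0.08,2.0,-2.9,0,0,0],[1,-0.08,2.2,-2.9,0,0,0],[1,-0.09,2.4,-2.9,0,0,0],[1,-0.1,2.6,-2.9,0,0,0],[1,-0.1,2.8,-2.9,0,0,0],[1,-0.11,3.0,-2.9,0,0,0],[1,-0.12,3.2,-2.9,0,0,0]]}}

```text
t: 9.4
tool_pos: [0.5369, -0.1769, 0.1545]
orientation: [-2.178, -2.263, 0.0]
force: [0.0, -1.9, 1.4]
opening: 0.0004
```

Run:
```python
from h import *
s=robot.read_state(); print({k:np.round(s[k],3) for k in('t','tool_pos','orientation','force','opening')})
c=shot('scene','s6.png')
im=cv2.imread('pics/s6.png')[100:280,200:440]; cv2.imwrite('pics/s6z.png',cv2.resize(im,None,fx=3,fy=3))
```

```text
{'t': np.float64(9.4), 'tool_pos': array([ 0.537, -0.177,  0.155]), 'orientation': array([-2.178, -2.263,  0.   ]), 'force': array([ 0.046, -1.875,  1.431]), 'opening': np.float64(0.0)}
```

View pics/s6z.png

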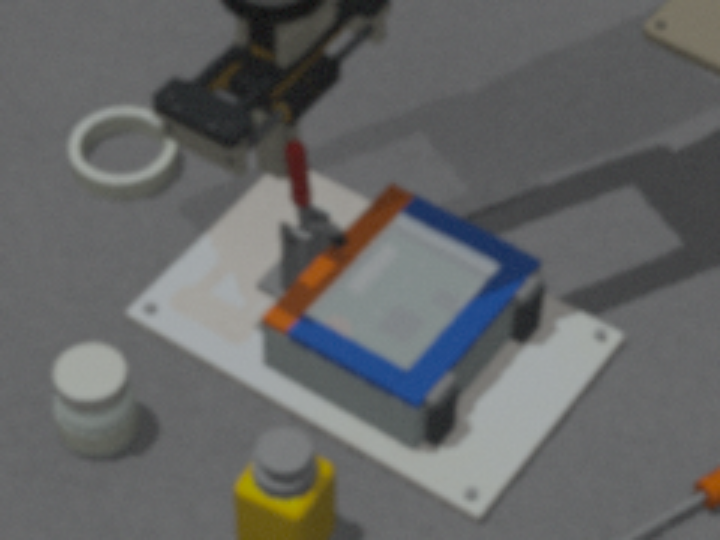

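The handle is following well at 2 N. I'll push on to the predicted stop.

Request:
{"name": "drive_tool", "arguments": {"increments": [[1,0,0.15,0,0,0,0],[1,-0.01,0.3,0,0,0,0],[1,-0.02,0.45,0,0,0,0],[1,-0.02,0.6,0,0,0,0],[1,-0.03,0.72,0,0,0,0],[1,-0.03,0.82,0,0,0,0],[1,-0.04,0.9,0,0,0,0],[1,-0.04,0.97,0,0,0,0],[1,-0.04,1.02,0,0,0,0]]}}

```text
t: 10.2
tool_pos: [0.5361, -0.152, 0.1546]
orientation: [-2.179, -2.263, 0.0]
force: [0.8, -5.2, -0.7]
opening: 0.0004
```

Request:
{"name": "drive_tool", "arguments": {"increments": [[1,0,0.03,0,0,0,0],[1,0,0.06,0,0,0,0],[1,0,0.08,0,0,0,0]]}}

```text
t: 10.45
tool_pos: [0.5361, -0.1515, 0.1547]
orientation: [2.178, 2.261, -0.003]
force: [1.5, -9.5, -2.2]
opening: 0.0003
```

```bash
cat > chk.py <<'E'
import sys
from h import *
from fit import *
t=sys.argv[1]
s=robot.read_state(); print({k:np.round(s[k],3) for k in('t','tool_pos','force')})
p=np.load('fit.npy')
for n,o in(('scene',(260,120)),('top',(340,230))):
    c=shot(n,n+t+'.png')
    im=cv2.imread(f'pics/{n}{t}.png'); im=cv2.resize(im,None,fx=5,fy=5,interpolation=cv2.INTER_CUBIC)
    for poly in [[cov(0,s1*.085,r,.008) for s1,r in((1,0),(1,.14),(-1,.14),(-1,0))],[hand(1.25,p[4],0),hand(1.25,p[4],.085)]]:
        cv2.polylines(im,[np.round((proj(c,T_(p,poly))+.5)*5-.5).astype(int)],True,(255,0,255),1)
    cv2.imwrite(f'pics/{n}{t}z.png',im[o[1]*5:o[1]*5+550,o[0]*5:o[0]*5+650])
E
python3 chk.py 7
```

```text
{'t': np.float64(10.45), 'tool_pos': array([ 0.536, -0.151,  0.155]), 'force': array([ 1.483, -9.48 , -2.235])}
```

View pics/scene7z.png

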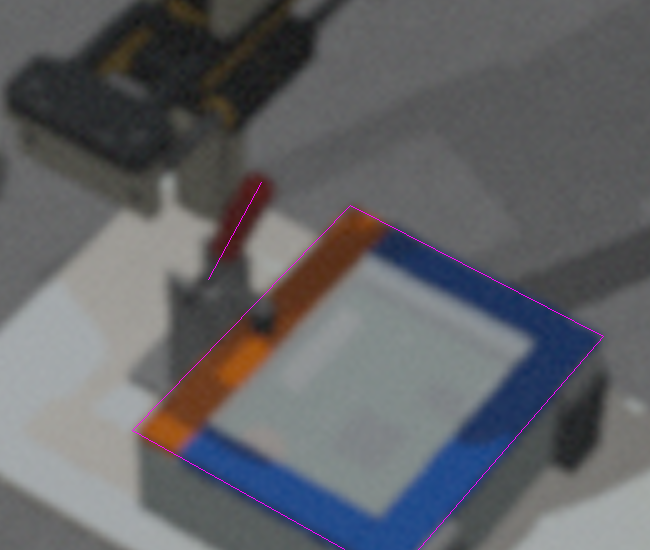

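The handle lies along the 1.25 prediction and the force is building against a stop. I'll give it one more small push to be sure, then back off.

Request:
{"name": "drive_tool", "arguments": {"increments": [[1,0,0.04,0,0,0,0],[1,0,0.08,0,0,0,0],[1,0,0.1,0,0,0,0]]}}

```text
t: 10.8
tool_pos: [0.5361, -0.151, 0.1548]
orientation: [2.177, 2.259, -0.006]
force: [1.2, -18.6, -5.2]
opening: 0.0007
```

Request:
{"name": "drive_tool", "arguments": {"increments": [[1,0,-0.1,0,0,0,0],[1,0,-0.4,0,0,0,0],[1,0,-1.0,0,0,0,0],[1,0,-1.8,0.3,0,0,0],[1,0,-2.6,0.9,0,0,0],[1,0,-3.4,1.7,0,0,0],[1,0,-4.2,2.5,0,0,0],[1,0,-5.0,3.3,0,0,0],[1,0,-5.6,3.9,0,0,0],[1,0,-6.0,4.2,0,0,0],[1,0,-6.0,4.2,0,0,0]]}}

```text
t: 11.72
tool_pos: [0.5364, -0.3004, 0.2618]
orientation: [2.179, 2.259, 0.001]
force: [0.9, 1.0, 0.3]
opening: 0.0004
```

```bash
python3 chk.py 8
```

```text
{'t': np.float64(11.717), 'tool_pos': array([ 0.536, -0.3  ,  0.262]), 'force': array([0.928, 0.968, 0.285])}
```

View pics/scene8z.png

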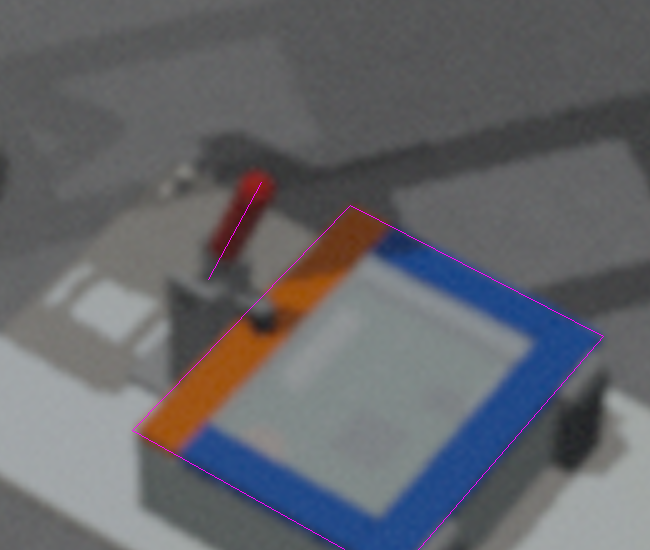

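View pics/top8z.png

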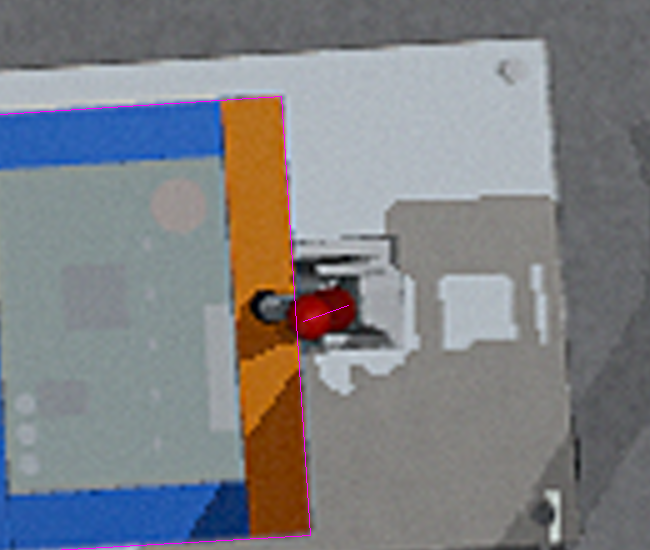

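View pics/top8.png

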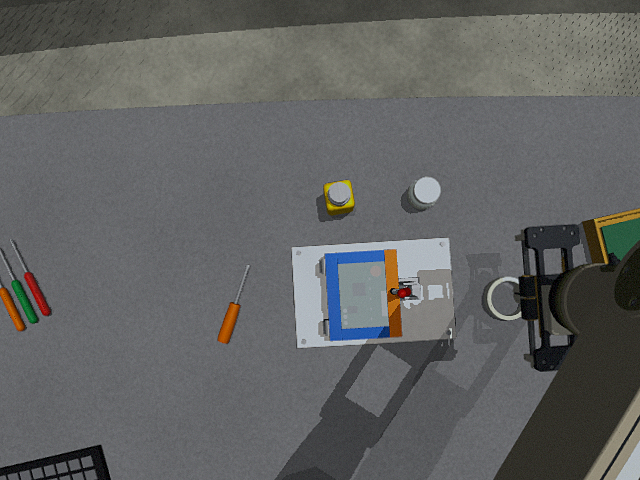

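```bash
python3 -c "
from plant import robot
print(robot.close_job())"
```

```text
the job is handed in; nothing more can be done
None
```

The cover is shut and clamped, and I handed the job in at about 11.8 s of the 48 s allowed.

- **Cover:** I pushed it over from behind with closed fingertips and eased it down onto the rim. I then pressed it to about 18 N, where it stopped moving. With the arm lifted away, the predicted outline of the shut cover matched both camera views.
- **Clamp:** Only after that check did I push the red handle to its stop. The last 2.5 mm of commanded push moved it about 0.5 mm while the force rose to about 19 N. After backing off, the handle lay along the predicted 1.25 rad line to within a few pixels, with the black foot over the cover's edge.
- **Surroundings:** The board still lies in the box, seen through the window. In the last top view the bottle, jar, tape and screwdriver are where they started, and the gripper, about 0.3 m up and away, touches nothing.

Two readings were slightly off. The handle stopped about 0.5 mm short of my estimate, which is within the 2 mm calibration. There was also an 8.7 N sideways force while I pressed the cover down, probably friction at the fingertip.

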